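# Draw the top tier out of the tiffin carrier and hold it over the plate

## Task

The tiffin carrier on the bench is already open, its lid and carrying yoke laid aside. Pinch the top tier by its rim, draw it straight up between the carrier's two side bars until all of it is above their tops, leaving the two tiers below and the carrier standing where they are, then carry it level, with its two biscuits still inside, to the round steel plate. Finish still holding it, level and still in the air over the middle of the plate with its underside about 10 cm above the plate, ready for serving, and do not disturb anything else on the bench.

Things in the scene. Friction and masses are not known exactly. Their poses are not given: they have to be found in the camera images.
- tier_top_c (a point): Top tier of the carrier: open round double-walled steel bowl, 116 mm outside diameter, 62 mm tall. Point on its axis half-way up (underside 31 mm below, rim 31 mm above); z up. Inner floor 9 mm above the underside. A lug at local +y and -y (out to 69 mm from the axis) slides on each side bar. It rests loose on the tier below, its 4 mm foot inside that rim. 0.3 to 0.45 kg with biscuits.
- tier_top_rim (a point): A point on the top edge of the top tier's rim, mid-wall, 53 mm from the axis at the tier's local -x (the axes are the tier's own). The wall is upright, 8 mm thick and flat over 30 mm here; likewise at local +x. These two sides are free of lugs and bars: pinch the wall here from above, one finger inside, one outside. Inside it is 53 mm deep.
- tier_mid_c (a point): The middle tier, the same shape and size, under the top tier; this point is on its axis half-way up. Loose, to be left in the carrier.
- tiffin: The carrier: base, bottom tier and two upright flat side bars (16 x 3 mm, 62 mm from the axis at local +y and -y), tops 188 mm above the bench, 10 mm above the top tier's rim when stacked. The tiers' U-shaped lugs embrace the bars with 2.5 mm play. Origin at the centre of its underside, z up. Loose, 127 mm across, about 1 kg, 1.7 to 2 kg with the tiers.
- plate: Round stainless steel plate, 210 mm diameter, 18 mm high at the rim, standing loose on the bench. Origin at the centre of its underside; the plate's upper face is about 4 mm above it in the middle.
- biscuit_a: Round brown biscuit, 64 mm diameter, 8 mm thick, lying loose on the inner floor of the top tier. Origin at the centre of its underside.
- biscuit_b: The second biscuit, the same, lying on the first; the two make a stack 16 mm high. Origin at the centre of its underside.
- lid: The carrier's steel lid, a disc 120 mm across and 20 mm high, laid aside on the bench. Origin at the centre of its underside.
- yoke: The carrier's carrying yoke, a flat U of steel strap with a black grip sleeve and a side clip, 140 by 75 mm, 16 mm high, laid aside on the bench. Origin on its underside, between the open ends of the U.
- jar: Empty glass jar with a blue screw cap, 74 mm diameter, 125 mm high. Origin at the centre of its underside.
- cup: White ceramic cup, 76 mm diameter, 85 mm high. Origin at the centre of its underside.
- colander: Small steel colander with two loop handles, 168 mm diameter (210 mm over the handles, along its local y), 72 mm high. Origin at the centre of its underside.
- spatula: Flat wooden spatula lying on the bench, 280 mm long, 56 mm wide at the blade, 10 mm thick. Origin at the middle of its underside; its length runs along its local x.

How it is judged:
On the way:
1. the top tier is drawn up, upright, until all of it is above the tops of the side bars, still over the carrier (z of tier_top_c in the frame of tiffin above 0.22 m and horizontal distance between tier_top_c and tiffin below 0.06 m and angle between tier_top_c's own z axis and vertical below 0.2 rad), for 0.1 s.
At the end, for the whole second after the job is handed in: The fingers hold the top tier in the air, touching nothing else, still and level within 8 degrees, its axis within 4 cm of the plate's centre, its underside about 5 to 15 cm above the plate, biscuits inside; the carrier stands with its middle tier seated; all else is within 3 cm of its start (contact force between the fingers and tier_top above 1 N and horizontal distance between tier_top_c and plate below 0.04 m and z of tier_top_c in the frame of plate between 0.085 and 0.19 m and angle between tier_top_c's own z axis and vertical below 0.14 rad and linear speed of tier_top below 0.03 m/s and angular speed of tier_top below 0.15 rad/s and contact force between tier_top and plate below 0.1 N and contact force between tier_top and tiffin below 0.1 N and contact force between tier_top and tier_mid below 0.1 N and distance between each of biscuit_a, biscuit_b and tier_top_c below 0.045 m and distance of each of tiffin, plate, lid, yoke, jar, cup, colander, spatula from where it was at the start of the episode below 0.03 m and angle between tiffin's own z axis and vertical below 0.08 rad and horizontal distance between tier_mid_c and tiffin below 0.01 m and z of tier_mid_c in the frame of tiffin below 0.095 m); the arm keeps its last pose, push and grip.
It fails at once if the top tier is tipped more than 17 degrees (angle between tier_top_c's own z axis and vertical above 0.3 rad).
It fails at once if the carrier is tipped, or shifted more than 3 cm (angle between tiffin's own z axis and vertical above 0.15 rad or distance of tiffin from where it was at the start of the episode above 0.03 m).
It fails at once if the middle tier is pulled up with the top one (z of tier_mid_c in the frame of tiffin above 0.109 m).
It fails at once if the plate or another thing on the bench is shifted more than 3 cm (distance of any of plate, lid, yoke, jar, cup, colander, spatula from where it was at the start of the episode above 0.03 m).
It also fails if it takes over 46 s, if anything falls off the work surface, if the arm or the gripper's body presses on something with over 40 N, if the wrist force passes 120 N, or if a joint passes its speed limit or range.

## Robot

A 7-joint arm with a two-finger parallel gripper is mounted at the origin on the work surface. World frame = base frame: x ahead of the robot, y to its left, z up, the work surface at z = 0. Lengths are in m, angles in rad, forces in N, time in s.
With the tool pointing down it reaches from about 0.4 to 0.85 m from the base axis. Payload 10.4 kg.
Tool frame: the origin (TCP) lies midway between the tips of the shut fingers; the grasp point (between the pads) lies 19 mm behind it (manip.hold_point_z is the distance from the TCP to the grasp point, in m); z points along the fingers, y is the line along which they close (so a half turn about z gives the same grasp; the last joint's range is limited). The gripper opens to 85 mm and grips with 20 to 120 N. Pads are 22 mm wide; open, the fingers measure 114 mm over their backs; the gripper's body (76 mm by 85 mm) begins 54 mm behind the grasp point. The pads swing forward as they close: fully open they stand 13 mm farther back than shut.
Start: joints at [-1.202, 0.332, -0.065, 1.46, 0.022, 1.35, -0.088], TCP at [0.239, 0.578, 0.231] pointing down, gripper open.
Joint ranges: [-2.6, 2.6], [-0.5, 2.12], [-1.47, 1.34], [0.16, 2.42], [-1.27, 4.41], [0.06, 2.06], [-2.6, 2.6]. Speed limits (rad/s): [2.22, 2.22, 2.79, 2.79, 3.14, 3.14, 3.14].

## Interface

Orientations are given as a unit quaternion [x, y, z, w].
In Python, from workcell import manip, eyes, job gives the robot as it stands.
- The arm moves only by the shell command python3 -m crank 'ROWS' [FORCE]. ROWS is JSON, a list that holds one entry, the list of rows, each a list of 7 numbers: the finger opening in cm, from 0 to 8.54, then the shift along the world's x, y, z in cm, then the turn, a rotation vector about the world's x, y, z in degrees. In form: [[[hand, x, y, z, ax, ay, az], ...]]. A call has 1 to 20 rows; each row shifts and turns the commanded pose from where the row before left it; what a row does not reach is not made up. A row lasts 1/8 s, in which the tool goes at most 62.5 mm and 10.7 degrees, less where a joint would pass 70% of its speed; a pose out of reach is approached as far as the arm can. A call with a gripper value outside its range is refused whole. The fingers move at their own pace and stop on an object; FORCE is the grip in N (left out, the last holds). Time passes only in rows, so rows that do not move let the fingers close. It gives the time, the measured TCP pose, the force, the opening and the grip force at its end, in the units of the state.
- manip.get_obs(): the state, without advancing time (a new reading comes with each control period).
- eyes.camera(name): name is "scene" or "top" or "wrist"; returns (picture, depth): 384x512x3 uint8, red, green, blue; 384x512 float32, m along the optical axis (not along the pixel's ray), 0 where there is no reading.
- eyes.camera_params(name): a dict with "fx", "fy", "cx", "cy" (pixels), "world_from_camera" (4x4, takes a point from camera to world coordinates); the wrist camera has in their place "hand_eye" (4x4, takes a point from camera to tool coordinates, whose origin is the TCP and whose axes are the flange's). Camera axes: x right, y down, z forward; pixel columns grow to the right and rows downward; lengths in m; the calibration is good to about 2 mm. The wrist camera is an equidistant fisheye: a pixel r from the principal point sees the ray r / f radians off the axis. A picture is of the moment at which its call begins: read the wrist's pose just before it. camera_params takes no time and is no camera call.
- job.hand_in(): hands the job in; it is judged then, once.
The state is a dict: "clock": time; "joint_pos": joint angles; "joint_velocities": joint speeds; "tau": joint torques, N m; "position": TCP position; "ee_rot": TCP orientation; "ft_force": force on the tool from outside, world axes, zero at the start; "torque": the same for the moment, N m; "grip_width": opening from 0.0 (shut) to 1.0 (fully open); "grasp_force": force on a finger pad.
Only numpy, scipy, OpenCV 4.12 (cv2) and the standard library are available. Lean on these libraries where they do the work, as an engineer would, in place of code of your own. Each camera call takes 0.05 s, during which the arm holds its last target. There are 200 camera calls.

## Working session

There is one attempt and no reset: what is moved stays moved. The work goes in short steps, Python scripts to look and compute and a shell command to move; the robot and the scene stay as the last step left them, time stands still between calls to the robot, and variables do not carry over. Pictures are saved under pics/ and viewed, at most 10 in all, crops included, and the job is handed in when it is done.

```bash
mkdir -p pics; ls
python3 - <<'E'
from workcell import manip, eyes
import cv2, numpy as np
o=manip.get_obs(); print({k:np.round(v,3).tolist() for k,v in o.items()}, manip.hold_point_z)
for n in ("scene","top"):
    p,d=eyes.camera(n); cv2.imwrite(f"pics/{n}0.png",p[:,:,::-1]); np.savez(f"{n}0.npz",p=p,d=d)
    c=eyes.camera_params(n); print(n,{k:np.round(v,3).tolist() for k,v in c.items()})
E
```

```text
pics
{'clock': 0.0, 'joint_pos': [-1.202, 0.333, -0.065, 1.461, 0.022, 1.35, -0.088], 'joint_velocities': [-0.002, -0.001, -0.0, 0.001, 0.0, 0.0, 0.002], 'tau': [-0.0, -62.543, 0.049, -39.162, 0.016, 0.01, 0.0], 'position': [0.239, 0.577, 0.231], 'ee_rot': [0.195, 0.981, -0.001, -0.0], 'ft_force': [0.411, -0.386, -0.269], 'torque': [-0.038, -0.032, -0.025], 'grasp_force': 0.0, 'grip_width': 0.998} 0.0187
scene {'fx': 492.382, 'fy': 492.382, 'cx': 258.189, 'cy': 198.483, 'world_from_camera': [[0.546, 0.49, -0.68, 1.59], [0.838, -0.335, 0.431, -0.703], [-0.017, -0.805, -0.593, 1.128], [0.0, 0.0, 0.0, 1.0]]}
top {'fx': 357.308, 'fy': 357.308, 'cx': 253.626, 'cy': 195.074, 'world_from_camera': [[0.009, -0.988, 0.153, 0.262], [-1.0, -0.009, 0.001, 0.034], [0.001, -0.153, -0.988, 1.372], [0.0, 0.0, 0.0, 1.0]]}
```

View pics/top0.png

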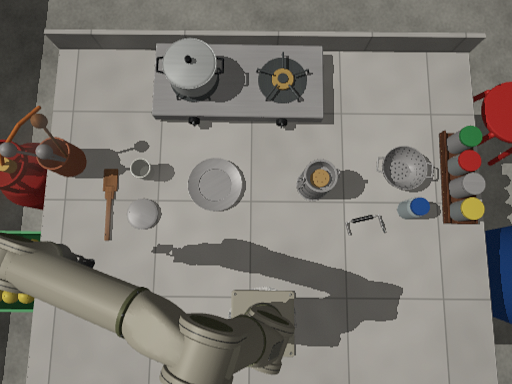

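View pics/scene0.png

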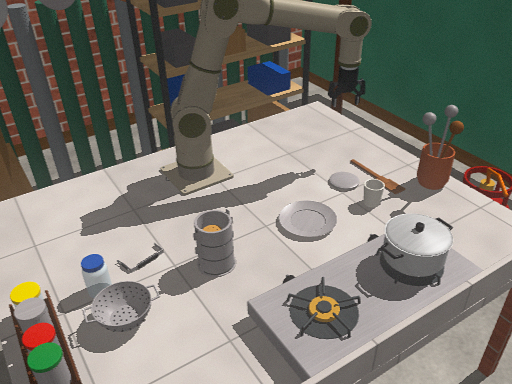

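The top view shows the carrier at about (320,178) with the biscuit at (320,178), the plate at (215,185), the lid at (143,213), and the yoke at (366,222). I'll take measurements from depth.

```bash
cat > h.py <<'E'
import numpy as np
from workcell import eyes
def cloud(n,d):
    c=eyes.camera_params(n); v,u=np.mgrid[:384,:512]
    P=np.stack([(u-c['cx'])/c['fx']*d,(v-c['cy'])/c['fy']*d,d,np.ones_like(d)],-1)@np.array(c['world_from_camera']).T
    P[d<=0]=np.nan; return P[...,:3]
E
python3 - <<'E'
from h import *; import cv2
for n,(u0,u1,v0,v1) in (("top",(285,350,145,215)),("scene",(180,250,195,285))):
    z=np.load(n+"0.npz"); P=cloud(n,z['d'])
    Q=P[v0:v1,u0:u1].reshape(-1,3); 
    for lo,hi in((.17,.182),(.184,.195)):
        R=Q[(Q[:,2]>lo)&(Q[:,2]<hi)]; 
        print(n,lo,len(R), np.round(R.mean(0),4), 'mid',np.round((R.min(0)+R.max(0))/2,4),np.round(np.ptp(R,axis=0),3))
        if len(R)>5: print(' circ',np.round(cv2.minEnclosingCircle(R[:,:2].astype(np.float32)),4) if 0 else cv2.minEnclosingCircle(R[:,:2].astype(np.float32)))
        if lo>.18: print(np.round(R,3).tolist()[:30])
    if n=="top":
        Q=P[150:220,180:252].reshape(-1,3)
        for lo,hi in((.010,.025),(.001,.009)):
            R=Q[(Q[:,2]>lo)&(Q[:,2]<hi)]; print('plate',len(R),np.round((R.min(0)+R.max(0))/2,4),np.round(np.ptp(R,axis=0),3),cv2.minEnclosingCircle(R[:,:2].astype(np.float32)))
p=cv2.imread('pics/top0.png')[140:220,280:360]; q=cv2.imread('pics/scene0.png')[195:285,170:260]
cv2.imwrite('pics/crop.png',np.hstack([cv2.resize(p,(400,400),interpolation=cv2.INTER_CUBIC),cv2.resize(q,(400,400),interpolation=cv2.INTER_CUBIC)]))
E
```

```text
top 0.17 255 [ 0.514  -0.194   0.1775] mid [ 0.5146 -0.1899  0.176 ] [0.113 0.127 0.012]
 circ ((0.5158846974372864, -0.18936708569526672), 0.06437565386295319)
top 0.184 13 [ 0.5227 -0.2017  0.187 ] mid [ 0.5213 -0.193   0.1867] [0.087 0.123 0.005]
 circ ((0.5134365558624268, -0.19268545508384705), 0.06359554827213287)
[[0.565, -0.211, 0.186], [0.565, -0.215, 0.184], [0.536, -0.251, 0.188], [0.533, -0.25, 0.189], [0.53, -0.251, 0.184], [0.53, -0.254, 0.187], [0.527, -0.255, 0.184], [0.522, -0.253, 0.189], [0.508, -0.132, 0.188], [0.504, -0.132, 0.188], [0.501, -0.132, 0.188], [0.497, -0.131, 0.189], [0.478, -0.155, 0.185]]
plate 982 [0.5117 0.1867 0.0172] [0.208 0.206 0.014] ((0.5115669369697571, 0.1871483325958252), 0.10495120286941528)
plate 2187 [0.5154 0.1857 0.005 ] [0.276 0.283 0.008] ((0.5152255892753601, 0.18390771746635437), 0.19471879303455353)
scene 0.17 308 [ 0.5221 -0.1905  0.1761] mid [ 0.5214 -0.192   0.176 ] [0.119 0.131 0.012]
 circ ((0.5233361721038818, -0.1919967532157898), 0.06693833321332932)
scene 0.184 14 [ 0.5192 -0.1906  0.1867] mid [ 0.5173 -0.1904  0.1877] [0.037 0.127 0.007]
 circ ((0.5189481377601624, -0.19031360745429993), 0.0642840638756752)
[[0.499, -0.131, 0.189], [0.499, -0.131, 0.185], [0.505, -0.131, 0.188], [0.504, -0.131, 0.184], [0.514, -0.132, 0.191], [0.51, -0.127, 0.186], [0.514, -0.129, 0.186], [0.526, -0.254, 0.188], [0.53, -0.252, 0.19], [0.53, -0.253, 0.186], [0.532, -0.251, 0.186], [0.533, -0.244, 0.184], [0.535, -0.252, 0.185], [0.536, -0.249, 0.184]]
```

View pics/crop.png

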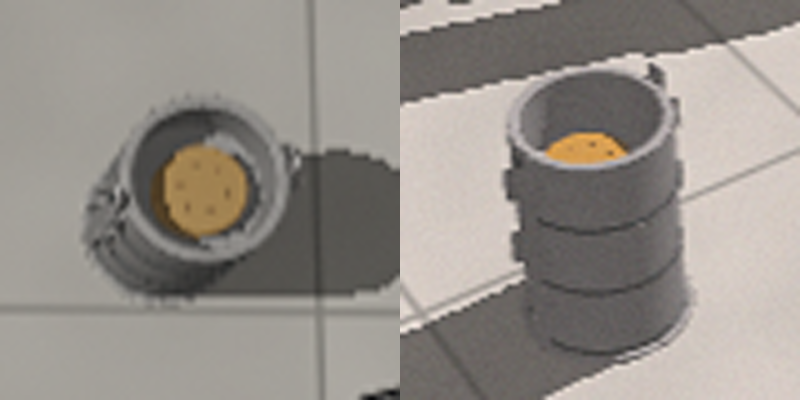

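The bars measure about (0.503,-0.131) and (0.530,-0.252), so they are 124 mm apart. That puts the carrier centre at about (0.517,-0.191) and local x at a yaw of about 12.5°. The near rim pinch point is about (0.465,-0.203) and the plate centre is (0.512,0.187). Next I move to hover over the rim.

```bash
python3 -m crank '[[[6,2.1,-3.9,0.7,0,0,-2.75],[6,2.1,-3.9,0.7,0,0,-2.75],[6,2.1,-3.9,0.7,0,0,-2.75],[6,2.1,-3.9,0.7,0,0,-2.75],[6,2.1,-3.9,0.7,0,0,-2.75],[6,2.1,-3.9,0.7,0,0,-2.75],[6,2.1,-3.9,0.7,0,0,-2.75],[6,2.1,-3.9,0.7,0,0,-2.75],[6,2.1,-3.9,0.7,0,0,-2.75],[6,2.1,-3.9,0.7,0,0,-2.75],[6,0.2,-3.9,0,0,0,-2.75],[6,0.2,-3.9,0,0,0,-2.75],[6,0.2,-3.9,0,0,0,-2.75],[6,0.2,-3.9,0,0,0,-2.75],[6,0.2,-3.9,0,0,0,-2.75],[6,0.1,-3.9,0,0,0,-2.75],[6,0.1,-3.9,0,0,0,-2.75],[6,0.1,-3.9,0,0,0,-2.75],[6,0.1,-3.9,0,0,0,-2.75],[6,0,-3.9,0,0,0,-2.75]]]' 100
python3 -m crank '[[[6,0,0,0,0,0,0],[6,0,0,0,0,0,0],[6,0,0,0,0,0,0]]]'
python3 - <<'E'
from workcell import manip, eyes
import cv2, numpy as np
o=manip.get_obs(); print({k:np.round(v,3).tolist() for k,v in o.items()})
p,d=eyes.camera("wrist"); cv2.imwrite("pics/w1.png",p[:,:,::-1]); np.savez("w1.npz",p=p,d=d,pos=o['position'],q=o['ee_rot'])
c=eyes.camera_params("wrist"); print({k:np.round(v,3).tolist() for k,v in c.items()})
E
```

```text
clock: 2.6
position: [0.4616, -0.2038, 0.301]
ee_rot: [0.626, 0.78, 0.0, -0.0]
ft_force: [0.5, 0.7, -0.2]
grip_width: 0.695
grasp_force: 0.0
clock: 2.98
position: [0.4627, -0.2012, 0.3012]
ee_rot: [0.625, 0.781, 0.0, -0.0]
ft_force: [0.3, 0.3, 0.1]
grip_width: 0.704
grasp_force: 0.0
{'clock': 2.975, 'joint_pos': [-0.391, 0.008, 0.726, 1.693, -0.006, 1.443, 0.557], 'joint_velocities': [-0.002, 0.002, 0.001, -0.004, -0.001, -0.001, 0.001], 'tau': [0.422, -28.593, 0.521, -39.795, 0.042, 0.006, -0.004], 'position': [0.463, -0.201, 0.301], 'ee_rot': [0.625, 0.781, 0.0, -0.0], 'ft_force': [0.293, 0.255, 0.118], 'torque': [0.033, -0.052, 0.028], 'grasp_force': 0.0, 'grip_width': 0.704}
{'fx': 297.319, 'fy': 297.319, 'cx': 263.787, 'cy': 195.814, 'hand_eye': [[0.001, -0.956, -0.292, 0.075], [1.0, 0.0, 0.001, 0.0], [-0.001, -0.292, 0.956, -0.142], [0.0, 0.0, 0.0, 1.0]]}
```

View pics/w1.png

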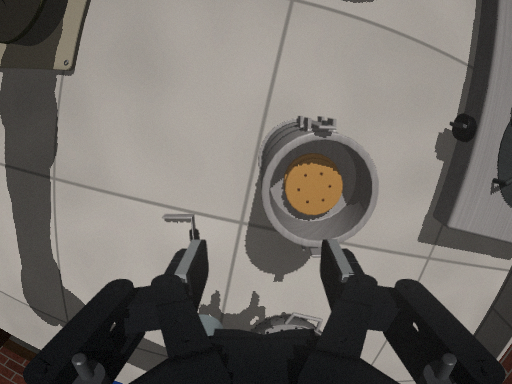

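The wrist view shows the tier rim centred near (320,187), the biscuit at (314,186), one bar and lug at (322,122) and the other at about (322,250). I'll fit the rim and bars from the fisheye depth.

```bash
cat >> h.py <<'E'
from scipy.spatial.transform import Rotation as Ro
def wcloud(d,pos,q):
    c=eyes.camera_params("wrist"); v,u=np.mgrid[:384,:512]
    x=(u-c['cx'])/c['fx'];y=(v-c['cy'])/c['fy'];r=np.hypot(x,y)+1e-9;t=np.tan(r)/r
    P=np.stack([x*t*d,y*t*d,d,np.ones_like(d)],-1)@np.array(c['hand_eye']).T
    P=P[...,:3]@Ro.from_quat(q).as_matrix().T+pos; P[d<=0]=np.nan; return P
E
python3 - <<'E'
from h import *; import cv2
z=np.load("w1.npz"); P=wcloud(z['d'],z['pos'],z['q'])[105:262,250:390].reshape(-1,3)
for lo,hi in((.172,.183),(.184,.194)):
    R=P[(P[:,2]>lo)&(P[:,2]<hi)]
    if lo<.18:
        A=np.c_[2*R[:,:2],np.ones(len(R))]; r=np.hypot(*(R[:,:2]-[.517,-.191]).T); k=(r<.062)&(r>.044)
        R=R[k];A=A[k];s=np.linalg.lstsq(A,(R[:,:2]**2).sum(1),rcond=None)[0]
        print('rim',len(R),s[:2],np.sqrt(s[2]+s[0]**2+s[1]**2),np.median(R[:,2]), cv2.minEnclosingCircle(R[:,:2].astype(np.float32)))
    else:
        for k in (R[:,1]>-.16,R[:,1]<-.22): print('bar',k.sum(),(R[k].mean(0)).round(4),R[k].min(0).round(3),R[k].max(0).round(3))
Q=Ro.from_quat(z['q']).as_matrix(); print(Q.round(3), np.degrees(np.arctan2(Q[1,1],Q[0,1])))
E
```

```text
rim 2939 [ 0.51675619 -0.19139434] 0.053590067960191 0.1774966214111271 ((0.5150983929634094, -0.191575825214386), 0.06197390332818031)
bar 61 [ 0.5042 -0.1312  0.1877] [ 0.496 -0.134  0.184] [ 0.512 -0.128  0.19 ]
bar 44 [ 0.5276 -0.2525  0.1869] [ 0.523 -0.255  0.184] [ 0.533 -0.251  0.19 ]
[[-0.219  0.976  0.   ]
 [ 0.976  0.219  0.001]
 [ 0.001  0.    -1.   ]] 12.667811585437201
```

The rim fit gives radius 53.6 mm and z 0.1775, which matches the given sizes. I need a shift of (+0.2, -0.15) cm and a descent of 15.2 cm.

```bash
python3 -m crank '[[[4.5,0.2,-0.15,-2,0,0,-0.4],[4.5,0,0,-2,0,0,0],[4.5,0,0,-2,0,0,0],[4.5,0,0,-2,0,0,0],[4.5,0,0,-2,0,0,0],[4.5,0,0,-1.5,0,0,0],[4.5,0,0,-1.5,0,0,0],[4.5,0,0,-1.2,0,0,0],[4.5,0,0,-1,0,0,0],[4.5,0,0,0,0,0,0],[4.5,0,0,0,0,0,0]]]' 40
python3 - <<'E'
from workcell import manip, eyes
import cv2
p,d=eyes.camera("wrist"); cv2.imwrite("pics/w2.png",p[:,:,::-1])
E
```

```text
clock: 4.4
position: [0.4649, -0.204, 0.1497]
ee_rot: [0.628, 0.778, 0.0, 0.0]
ft_force: [-1.4, -0.3, 0.1]
grip_width: 0.523
grasp_force: 0.0
```

View pics/w2.png

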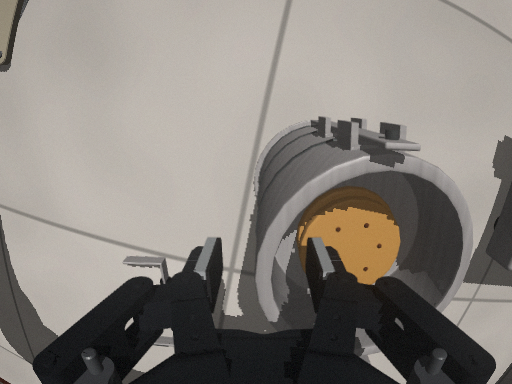

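The fingers straddle the near wall: the outer one is at (210,270), the wall at (268,270) and the inner one at (320,265), with no contact. Now I close gently, then firm up the grip.

```bash
python3 -m crank '[[[2.2,0,0,0,0,0,0],[2.2,0,0,0,0,0,0],[1.6,0,0,0,0,0,0],[1.2,0,0,0,0,0,0],[0.9,0,0,0,0,0,0],[0.6,0,0,0,0,0,0],[0.3,0,0,0,0,0,0],[0,0,0,0,0,0,0],[0,0,0,0,0,0,0]]]' 25
python3 -m crank '[[[0,0,0,0,0,0,0],[0,0,0,0,0,0,0],[0,0,0,0,0,0,0]]]' 90
```

```text
clock: 5.58
position: [0.4647, -0.2038, 0.1494]
ee_rot: [0.628, 0.778, 0.0, 0.0]
ft_force: [0.6, 0.9, 1.2]
grip_width: 0.089
grasp_force: 25.5
clock: 5.95
position: [0.4648, -0.2039, 0.1496]
ee_rot: [0.628, 0.778, 0.0, 0.0]
ft_force: [-1.2, 1.4, 5.7]
grip_width: 0.076
grasp_force: 88.4
```

```bash
python3 -m crank '[[[0,0,0,0.2,0,0,0],[0,0,0,0.3,0,0,0],[0,0,0,0.4,0,0,0],[0,0,0,0.4,0,0,0],[0,0,0,0.4,0,0,0],[0,0,0,0.4,0,0,0],[0,0,0,0.4,0,0,0],[0,0,0,0,0,0,0],[0,0,0,0,0,0,0]]]'
python3 - <<'E'
from workcell import manip, eyes
import cv2, numpy as np
p,d=eyes.camera("scene"); q=eyes.camera("wrist")[0]
a=cv2.resize(p[175:285,150:260],(480,480),interpolation=cv2.INTER_CUBIC)
cv2.imwrite("pics/s3.png",np.hstack([a,q[:480] if 0 else cv2.copyMakeBorder(q[:,200:],0,96,0,0,cv2.BORDER_CONSTANT)])[:,:,::-1])
o=manip.get_obs();print(o['ft_force'],o['torque'])
E
```

```text
clock: 7.08
position: [0.4646, -0.2038, 0.1742]
ee_rot: [0.628, 0.778, 0.0, -0.0]
ft_force: [-0.1, -0.6, -4.4]
grip_width: 0.076
grasp_force: 87.8
[ 0.20134167  0.07847883 -3.64241595] [-0.04083005  0.19200091  0.05625056]
```

View pics/s3.png

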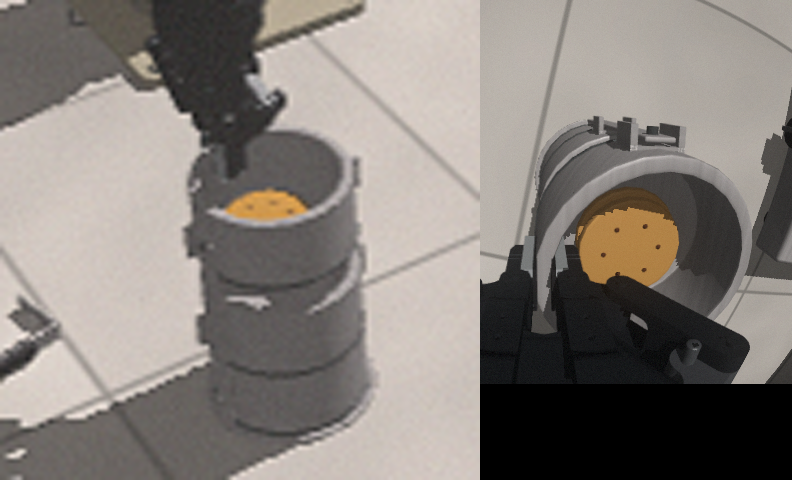

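The top tier has risen 25 mm (scene crop (270,220)), the middle tier stayed put, and the measured weight of about 4 N fits the tier alone. I'll keep going straight up, then check that it's level.

```bash
python3 -m crank '[[[0,0,0,0.4,0,0,0],[0,0,0,0.6,0,0,0],[0,0,0,0.7,0,0,0],[0,0,0,0.8,0,0,0],[0,0,0,0.8,0,0,0],[0,0,0,0.8,0,0,0],[0,0,0,0.8,0,0,0],[0,0,0,0.8,0,0,0],[0,0,0,0.8,0,0,0],[0,0,0,0.8,0,0,0],[0,0,0,0.8,0,0,0],[0,0,0,0.8,0,0,0],[0,0,0,0.8,0,0,0],[0,0,0,0.5,0,0,0],[0,0,0,0.3,0,0,0],[0,0,0,0,0,0,0],[0,0,0,0,0,0,0]]]'
python3 - <<'E'
from h import *
from workcell import manip, eyes
o=manip.get_obs(); p,d=eyes.camera("top"); P=cloud("top",d)[100:220,260:370].reshape(-1,3)
r=np.hypot(*(P[:,:2]-[.517,-.191]).T); k=(r>.046)&(r<.06)&(P[:,2]>.265)&(P[:,2]<.315)&(P[:,0]>.49); R=P[k]
s=np.linalg.lstsq(np.c_[R[:,:2],np.ones(len(R))],R[:,2],rcond=None)[0]; print(len(R),'slope deg',np.degrees(s[:2]),'z',np.median(R[:,2]),R[:,:2].mean(0)); print(o['position'],o['ft_force'])
S=cloud("scene",eyes.camera("scene")[1])[150:300,170:260].reshape(-1,3)
for lo,hi in((.11,.12),(.184,.192)):
  R=S[(S[:,2]>lo)&(S[:,2]<hi)&(np.hypot(*(S[:,:2]-[.517,-.191]).T)<.075)]; print(lo,len(R),R.min(0).round(3),R.max(0).round(3))
E
```

```text
clock: 9.3
position: [0.4645, -0.2038, 0.2791]
ee_rot: [0.628, 0.778, -0.0, -0.0]
ft_force: [0.0, -0.4, -3.7]
grip_width: 0.078
grasp_force: 87.8
233 slope deg [ 9.65604388 10.79786264] z 0.304692130950341 [ 0.54472753 -0.17278532]
[ 0.46452379 -0.20378301  0.27910002] [ 0.00916971 -0.40799596 -3.67973852]
0.11 229 [ 0.461 -0.253  0.11 ] [ 0.581 -0.128  0.12 ]
0.184 13 [ 0.501 -0.255  0.184] [ 0.536 -0.128  0.189]
```

That slope fit picked up points from the wall, so I'll redo it with the highest points per azimuth sector from the wrist camera.

```bash
cat > lev.py <<'E'
from h import *
from workcell import manip, eyes
o=manip.get_obs(); p,d=eyes.camera("wrist"); P=wcloud(d,o['position'],o['ee_rot']).reshape(-1,3)
R=Ro.from_quat(o['ee_rot']).as_matrix(); c=np.array(o['position'])+.053*R[:,1]
zr=o['position'][2]+.028
e=P[:,:2]-c[:2]; r=np.hypot(*e.T); a=np.degrees(np.arctan2(e[:,1],e[:,0])); T=[]
ya=np.degrees(np.arctan2(R[1,1],R[0,1]))
for s in range(-180,180,15):
    k=(r>.046)&(r<.061)&(abs(P[:,2]-zr)<.02)&(a>=s)&(a<s+15)&(abs((a-ya)%360-180)>35)
    if k.sum()>8: Q=P[k]; t=np.percentile(Q[:,2],90); Q=Q[Q[:,2]>t-.004]; T.append(Q.mean(0))
T=np.array(T); s=np.linalg.lstsq(np.c_[T[:,:2]-c[:2],np.ones(len(T))],T[:,2],rcond=None)[0]
print(len(T),'slope deg',np.degrees(s[:2]),'z',s[2],'expected c',c,'resid',np.round(T[:,2]-np.c_[T[:,:2]-c[:2],np.ones(len(T))]@s,4))
print('bowl centre from rim mean',T.mean(0), 'biscuits orange px',((p[...,0]>150)&(p[...,2]<110)&(p[...,0]>p[...,2]*1.5)).sum())
E
python3 lev.py
```

```text
15 slope deg [1.58968647 8.13698432] z 0.30126439561068263 expected c [ 0.51636148 -0.19264159  0.27910311] resid [-0.0055 -0.005   0.006   0.0044  0.0025  0.0008 -0.0005 -0.0016 -0.0021
 -0.0022 -0.0018 -0.0009  0.0004  0.002   0.0036]
bowl centre from rim mean [ 0.53043999 -0.17176421  0.30461996] biscuits orange px 5839
```

```bash
cat >> lev.py <<'E'
print(np.c_[np.degrees(np.arctan2(*(T[:,:2]-c[:2]).T[::-1])).round(),(T[:,2]*1000).round(1),(np.hypot(*(T[:,:2]-c[:2]).T)*1000).round(1)].tolist())
E
python3 lev.py
python3 - <<'E'
from workcell import eyes; import cv2,numpy as np
p=eyes.camera("scene")[0]; q=eyes.camera("wrist")[0]
a=cv2.resize(p[130:290,150:270],(450,600),interpolation=cv2.INTER_CUBIC)
b=cv2.copyMakeBorder(q[:,170:],108,108,0,0,cv2.BORDER_CONSTANT)
cv2.imwrite("pics/s4.png",np.hstack([a,b])[:,:800,::-1])
E
```

```text
15 slope deg [1.59543367 8.35178345] z 0.3011244727314683 expected c [ 0.51636682 -0.19263941  0.27912766] resid [-0.0054 -0.0056  0.0061  0.0046  0.0027  0.0009 -0.0005 -0.0015 -0.0021
 -0.0022 -0.0018 -0.001   0.0004  0.0021  0.0035]
bowl centre from rim mean [ 0.53045125 -0.17176988  0.30455873] biscuits orange px 5848
[[-67.0, 289.6, 49.4], [-31.0, 292.9, 49.9], [-21.0, 305.9, 52.0], [-7.0, 306.2, 52.3], [8.0, 306.2, 52.5], [23.0, 306.3, 52.8], [38.0, 306.5, 52.9], [53.0, 306.7, 53.4], [68.0, 306.8, 53.7], [83.0, 306.9, 54.0], [98.0, 306.9, 54.3], [113.0, 306.9, 54.4], [127.0, 306.9, 54.4], [143.0, 306.9, 54.4], [154.0, 306.9, 54.5]]
```

View pics/s4.png

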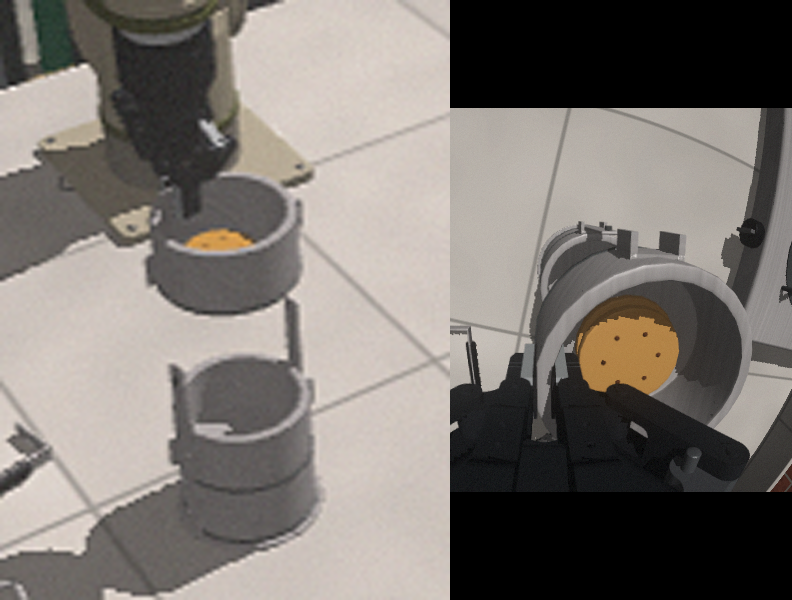

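The tier hangs level: clean rim sectors read 306 to 307 mm all round. All of it is above the bars, and the middle tier is still seated in the carrier. Now I carry it to the plate, (-0.5, +37.9) cm, then down about 14 cm.

```bash
python3 -m crank '[[[0,0,0.5,0,0,0,0],[0,0,1,0,0,0,0],[0,0,1.5,0,0,0,0],[0,0,2,0,0,0,0],[0,0,2,0,0,0,0],[0,-0.1,2,0,0,0,0],[0,-0.1,2,0,0,0,0],[0,-0.1,2,0,0,0,0],[0,-0.1,2,0,0,0,0],[0,-0.1,2,0,0,0,0],[0,0,2,0,0,0,0],[0,0,2,0,0,0,0],[0,0,2,0,0,0,0],[0,0,2,0,0,0,0],[0,0,2,0,0,0,0],[0,0,2,0,0,0,0],[0,0,2,0,0,0,0],[0,0,2,0,0,0,0],[0,0,2,0,0,0,0],[0,0,1.5,0,0,0,0]]]'
python3 -m crank '[[[0,0,1,0,0,0,0],[0,0,0.5,0,0,0,0],[0,0,0,-0.4,0,0,0],[0,0,0,-0.8,0,0,0],[0,0,0,-1,0,0,0],[0,0,0,-1.2,0,0,0],[0,0,0,-1.2,0,0,0],[0,0,0,-1.2,0,0,0],[0,0,0,-1.2,0,0,0],[0,0,0,-1.2,0,0,0],[0,0,0,-1.2,0,0,0],[0,0,0,-1.2,0,0,0],[0,0,0,-1,0,0,0],[0,0,0,-1,0,0,0],[0,0,0,-0.8,0,0,0],[0,0,0,-0.4,0,0,0],[0,0,0,0,0,0,0],[0,0,0,0,0,0,0],[0,0,0,0,0,0,0],[0,0,0,0,0,0,0]]]'
python3 lev.py
python3 - <<'E'
from workcell import eyes; import cv2,numpy as np
from h import *
p=eyes.camera("scene")[0]; q,d=eyes.camera("wrist")
cv2.imwrite("pics/s5.png",np.hstack([p[:,100:],q[:,124:]])[:,:,::-1])
P=cloud("top",eyes.camera("top")[1])
E
```

```text
clock: 12.1
position: [0.4596, 0.1626, 0.2792]
ee_rot: [0.628, 0.778, -0.0, -0.0]
ft_force: [0.1, 0.1, -3.0]
grip_width: 0.077
grasp_force: 87.8
clock: 14.6
position: [0.4597, 0.1762, 0.1415]
ee_rot: [0.628, 0.778, 0.0, 0.0]
ft_force: [-0.3, 0.5, -3.5]
grip_width: 0.076
grasp_force: 87.7
15 slope deg [1.68051643 8.2228078 ] z 0.16365083402148967 expected c [0.51155771 0.1873908  0.14154646] resid [-0.0059 -0.0047  0.0061  0.0044  0.0026  0.0008 -0.0006 -0.0016 -0.0021
 -0.0023 -0.0019 -0.001   0.0004  0.0022  0.0036]
bowl centre from rim mean [0.52562381 0.20822254 0.16705307] biscuits orange px 5806
[[-67.0, 151.7, 49.8], [-31.0, 156.5, 49.8], [-21.0, 168.5, 52.1], [-7.0, 168.6, 52.2], [7.0, 168.7, 52.4], [23.0, 168.7, 52.6], [38.0, 168.9, 53.0], [53.0, 169.1, 53.3], [68.0, 169.2, 53.6], [83.0, 169.3, 54.1], [98.0, 169.3, 54.2], [113.0, 169.3, 54.4], [128.0, 169.3, 54.4], [142.0, 169.3, 54.4], [153.0, 169.3, 54.6]]
```

View pics/s5.png

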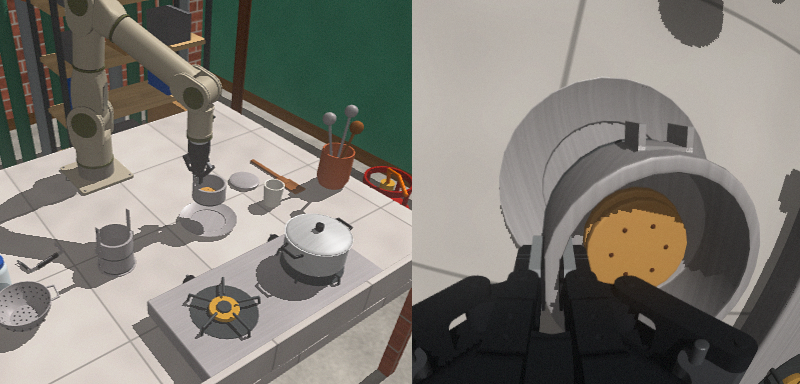

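The tier is level over the plate. The rim is at z 0.169, so the underside is about 10 cm above the plate, and the axis is at about (0.512,0.188) against the plate centre (0.512,0.187). The biscuits are inside and everything else is in place, so I'm handing in.

```bash
python3 -c "from workcell import job; print(job.hand_in())"
```

```text
the job is handed in; nothing more can be done
None
```

The job is handed in: the arm is holding the top tier level about 10 cm above the middle of the plate, both biscuits inside, with the carrier, its lower tiers and the other bench items in view apparently undisturbed; the hand-in returned no verdict.

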